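Make up two condiment trays from the kitchen stock

TASK

Make up the two condiment trays for service. The orange tray gets the red jar on its white disc and the black-capped metal shaker on its black disc; the blue tray gets the green jar on its white disc and the wooden pepper mill on its black disc, each standing upright in the middle of its disc and let go. Leave the yellow jar and the white shaker standing where they are.

Things in the scene. Friction and masses are not known exactly. Their poses are not given: they have to be found in the camera images.
- tray_orange: Orange plastic two-cell tray. Fixed to the table, 190 mm long (its y) by 100 mm (x); rim and middle divider 16 mm high, 4 mm thick; floor top 4 mm above the underside. Flat printed discs, 64 mm across, mark the middles of its two cells: white centred at (0, +47) mm, black at (0, -47) mm. Origin: centre of the underside; z up.
- tray_blue: Blue plastic two-cell tray, about half a turn round from the orange one. Fixed to the table, 190 mm long (its y) by 100 mm (x); rim and middle divider 16 mm high, 4 mm thick; floor top 4 mm above the underside. Flat printed discs, 64 mm across, mark the middles of its two cells: white centred at (0, +47) mm, black at (0, -47) mm. Origin: centre of the underside; z up.
- jar_red: Jar of red sauce, red lid, white label band. 52 mm diameter, 72 mm high, 0.2 kg; straight-sided (52 mm wide) from 3 to 50 mm height, the lid (also 52 mm) from 56 mm up. Origin: centre of its underside; z up along its axis.
- jar_green: Jar of green relish, green lid, white label band. 52 mm diameter, 72 mm high, 0.2 kg; straight-sided (52 mm wide) from 3 to 50 mm height, the lid (also 52 mm) from 56 mm up. Origin: centre of its underside; z up along its axis.
- jar_yellow: Jar of yellow mustard, yellow lid, white label band; not wanted, stays where it stands. 52 mm diameter, 72 mm high, 0.2 kg; straight-sided (52 mm wide) from 3 to 50 mm height, the lid (also 52 mm) from 56 mm up. Origin: centre of its underside; z up along its axis.
- shaker_steel: Grey metal shaker with a black domed cap. 42 mm diameter straight body up to 58 mm, domed cap 44 mm wide, 78 mm high, 0.15 kg. Origin: centre of its underside; z up along its axis.
- shaker_white: White ceramic shaker with white domed cap; not wanted, stays where it stands. 42 mm diameter straight body up to 58 mm, domed cap 44 mm wide, 78 mm high, 0.15 kg. Origin: centre of its underside; z up along its axis.
- mill_wood: Brown wooden pepper mill with a small steel knob on top. Base 46 mm diameter up to 22 mm, straight waist 38 mm diameter from 30 to 62 mm height, head 44 mm wide from 68 to 78 mm, 95 mm high in all, 0.14 kg. Origin: centre of its underside; z up along its axis.
Not all that is in view belongs to the job. Of the things like the shaker_steel, leave any that is purple; of the rest the smaller one is meant.

How it is judged:
By the outcome, as a careful person would: the job done as asked, in the order asked, and still so for the second after the job is handed in, with the robot touching nothing.
It also fails if it takes over 96 s, if anything falls off the work surface, if the arm or the gripper's body presses on something with over 40 N, if the wrist force passes 120 N, or if a joint passes its speed limit or range.

ROBOT

A 6-joint arm with a two-finger parallel gripper is mounted at the origin on the work surface. World frame = base frame: x ahead of the robot, y to its left, z up, the work surface at z = 0. Lengths are in m, angles in rad, forces in N, time in s.
With the tool pointing down it reaches from about 0.4 to 0.825 m from the base axis. Payload 7 kg.
Tool frame: the origin (TCP) lies between the finger pads; the fingertips stand arm.nose_length ahead of it and the grasp point (between the pads) is the TCP (arm.nose_length is the distance from the TCP to the fingertips, in m); x points along the fingers, z is the direction in which the jaws open and shut, and the axes are right-handed (so a half turn about x gives the same grasp; the last joint's range is limited). The gripper opens to 88 mm and grips with 3 to 60 N. Pads are 19 mm wide; open, the fingers measure 130 mm over their backs; the gripper's body (78 mm by 193 mm) begins 47 mm behind the grasp point.
Start: joints at [1.483, 0.359, 0.012, 0, -1.224, -0.288], TCP at [0.248, 0.628, 0.21] pointing down, gripper open.
Joint ranges: [-3.07, 3.07], [-1.43, 2.12], [-1.02, 1.25], [-3.03, 1.67], [-3.05, -0], [-3.03, 3.03]. Speed limits (rad/s): [2.39, 2.39, 3.01, 3.14, 3.14, 3.14].

INTERFACE

Orientations are given as [roll, pitch, yaw] about the fixed x, y, z axes, in that order (R = Rz(yaw) Ry(pitch) Rx(roll)).
In Python, from station import arm, viewer, spotter gives the robot as it stands.
- The arm moves only by the shell command python3 -m handwheel 'ROWS' [FORCE]. ROWS is a JSON object of lists of equal length, an entry for each row: "gripper": the gripper command: -1 is shut, 1 is fully open, values between are in proportion; "travel": the shift along the world's x, y, z each as a share of 500 mm, from -1 to 1, a list of three; "spin": the turn about the world's z as a share of 45 degrees, from -1 to 1. A call has 1 to 20 rows; each row is the pose to reach, as a shift and turn from the pose commanded when the call began; what a row does not reach only later rows make up. A row lasts 1/10 s, in which the tool goes at most 50 mm and 8.59 degrees, less where a joint would pass 70% of its speed; a pose out of reach is approached as far as the arm can. A call with a number of a shift or a turn outside -1 to 1 is refused whole. A call with a gripper value outside its range is refused whole. The fingers move at their own pace and stop on an object; FORCE is the grip in N (left out, the last holds). Time passes only in rows, so rows that repeat a pose let the fingers close. It gives the time, the measured TCP pose, the force and the opening at its end, in the units of the state.
- arm.get_state(): the state, without advancing time (a new reading comes with each control period).
- viewer.grab_frame(name): name is "side" or "top" or "wrist"; returns a dict with "pixels" (480x640x3 uint8, blue, green, red), "fx", "fy", "cx", "cy" (pixels), "eye" and "attitude" of the camera in the world. Camera axes: x right, y down, z forward; pixel columns grow to the right and rows downward; lengths in m; the calibration is good to about 2 mm. A picture is of the moment at which its call begins. There is no depth.
- arm.job_done(): hands the job in, once; it reports no verdict.
Trained networks look in the newest picture that a camera, given by its name, has taken for a name from the list of things; names that differ only in an ending like _2 or _b are one class to them, and where a whole thing is asked for, a point or a joint stands for the part that bears it (a point fixed in the world has none). Each returns a list of dicts, best first, with "conf" (0 to 1); they miss things now and then, are a little off and sometimes report something else, mostly with a low value. They report only what shows in the picture. A call takes as long as a camera call. They do not tell look-alikes from the thing itself.
- spotter.spot_in(camera, label): "rect" ([left, top, right, bottom] in pixels, round what is visible of it).
- spotter.tip_of(camera, label): "at" ([column, row] in pixels: a listed point, or the origin of a listed thing).
The state is a dict: "t": time; "q": joint angles; "qd": joint speeds; "joint_efforts": joint torques, N m; "eef_pos": TCP position; "ee_rot": TCP orientation; "force": force on the tool from outside, world axes, zero at the start; "moment": the same for the moment, N m; "width": finger opening in m.
Only numpy, scipy, OpenCV 4.12 (cv2) and the standard library are available. Lean on these libraries where they do the work, as an engineer would, in place of code of your own. Each camera call takes 0.05 s, during which the arm holds its last target.

## Working session

There is one attempt and no reset: what is moved stays moved. The work goes in short steps, Python scripts to look and compute and a shell command to move; the robot and the scene stay as the last step left them, time stands still between calls to the robot, and variables do not carry over. Pictures are saved under pics/ and viewed, and the job is handed in when it is done.

```bash
ls; mkdir -p pics
python3 - <<'E'
from station import arm, viewer, spotter
import cv2
for n in ("top","side","wrist"):
    f=viewer.grab_frame(n); cv2.imwrite(f"pics/{n}0.png",f["pixels"]); print(n,f["fx"],f["fy"],f["cx"],f["cy"],f["eye"],f["attitude"])
print(arm.get_state(), arm.nose_length)
E
```

```text
pics
top 452.7993029782893 452.7993029782893 318.7761718947986 236.43218844063904 [0.3525163  0.05489227 1.10162674] [-2.95903021 -0.02877322 -1.59680539]
side 547.6277120027912 547.6277120027912 319.70555804312613 252.5595304503495 [-0.27359601 -0.72399651  0.7649778 ] [-2.15723065 -0.0168459  -0.81225623]
wrist 429.28587197346917 429.28587197346917 322.796463482618 240.7099798006185 [0.31248771 0.60156817 0.3849978 ] [ 2.88016431e+00 -9.90009176e-04 -1.94683900e+00]
{'t': 0.15, 'q': array([ 1.48309157e+00,  3.59244059e-01,  1.12924728e-02, -2.61901826e-04,
       -1.22411279e+00, -2.88088614e-01]), 'qd': array([-0.00016212, -0.00069449,  0.00127758,  0.00126966,  0.00121278,
        0.00095808]), 'joint_efforts': array([-3.63232775e-04, -5.83275712e+01,  2.93292314e+01,  7.00121731e+00,
        8.85014771e-03, -9.95330674e-05]), 'eef_pos': array([0.24762098, 0.62752523, 0.20933266]), 'ee_rot': array([ 0.09631482,  1.56950458, -1.85036402]), 'force': array([ 0.25163325, -0.0196849 ,  0.31065246]), 'moment': array([-0.00074422, -0.02919379, -0.03997926]), 'width': 0.08732739684101998} 0.019
```

View pics/top0.png

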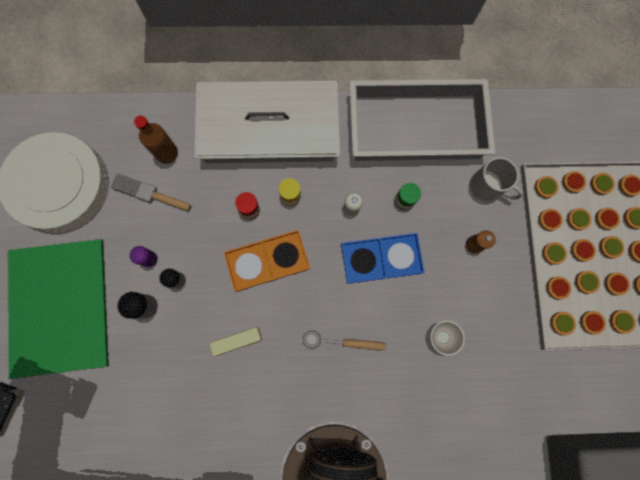

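View pics/side0.png

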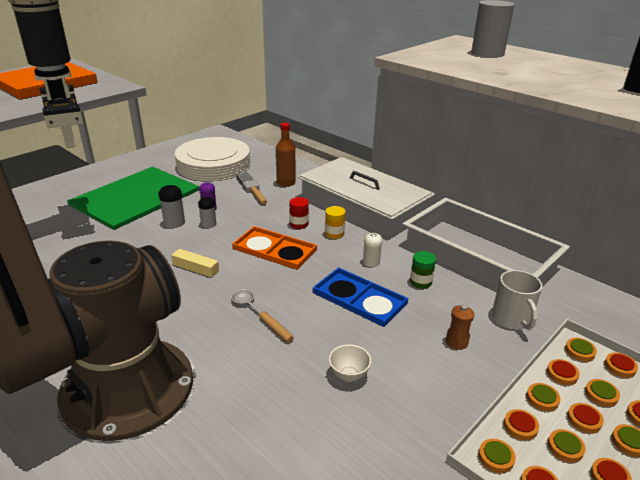

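View pics/wrist0.png

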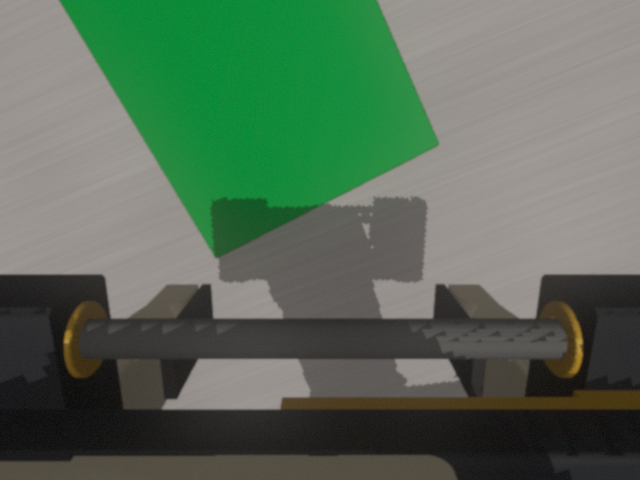

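```bash
cat > h.py <<'E'
from station import arm, viewer, spotter
import cv2, numpy as np
from scipy.spatial.transform import Rotation as Ro
def ray(f,uv):
    d=np.array([(uv[0]-f["cx"])/f["fx"],(uv[1]-f["cy"])/f["fy"],1.])
    return np.array(f["eye"]),Ro.from_euler("xyz",f["attitude"]).apply(d)
def at_z(f,uv,z):
    e,d=ray(f,uv); return e+d*(z-e[2])/d[2]
def proj(f,p):
    c=Ro.from_euler("xyz",f["attitude"]).inv().apply(np.atleast_2d(p)-f["eye"])
    return np.c_[f["fx"]*c[:,0]/c[:,2]+f["cx"],f["fy"]*c[:,1]/c[:,2]+f["cy"]]
E
python3 - <<'E'
from h import *
F={n:viewer.grab_frame(n) for n in("top","side")}
for l in "tray_orange tray_blue jar_red jar_green jar_yellow shaker_steel shaker_white mill_wood".split():
    for n in F:
        z=0
        print(l,n,[(np.round(r["at"],1).tolist(),round(r["conf"],2),np.round(at_z(F[n],r["at"],z)[:2],4).tolist()) for r in spotter.tip_of(n,l)[:4]], [(np.round(r["rect"]).tolist(),round(r["conf"],2)) for r in spotter.spot_in(n,l)[:3]])
f=F["top"]
im=f["pixels"]
cv2.imwrite("pics/crop_sh.png",cv2.resize(im[230:330,100:220],None,fx=5,fy=5,interpolation=cv2.INTER_CUBIC))
im=F["side"]["pixels"]
cv2.imwrite("pics/crop_sh2.png",cv2.resize(im[170:240,140:240],None,fx=6,fy=6,interpolation=cv2.INTER_CUBIC))
E
```

```text
tray_orange top [([265.4, 261.8], 0.89, [0.4948, 0.1499])] [([221.0, 231.0, 312.0, 294.0], 0.89)]
tray_orange side [([274.2, 248.5], 0.76, [0.5028, 0.1537])] [([234.0, 227.0, 316.0, 268.0], 0.58)]
tray_blue top [([381.3, 256.4], 0.85, [0.5019, -0.1349])] [([341.0, 232.0, 423.0, 283.0], 0.73)]
tray_blue side [([356.8, 294.0], 0.96, [0.5072, -0.1179])] [([310.0, 264.0, 406.0, 326.0], 0.59)]
jar_red top [([249.3, 207.4], 0.57, [0.6323, 0.1893]), ([378.8, 256.1], 0.17, [0.5027, -0.1288])] [([235.0, 191.0, 260.0, 220.0], 0.57)]
jar_red side [([297.8, 224.9], 0.57, [0.6279, 0.1949])] [([292.0, 198.0, 307.0, 228.0], 0.97)]
jar_green top [([405.7, 198.6], 0.81, [0.6478, -0.2044])] [([395.0, 184.0, 423.0, 209.0], 0.66)]
jar_green side [([419.1, 281.7], 0.89, [0.6463, -0.1918])] [([409.0, 246.0, 435.0, 289.0], 0.73), ([310.0, 266.0, 408.0, 325.0], 0.64)]
jar_yellow top [([291.8, 197.3], 0.92, [0.6564, 0.0831])] [([282.0, 178.0, 302.0, 207.0], 0.85)]
jar_yellow side [([335.7, 234.4], 0.89, [0.6645, 0.0886])] [([323.0, 208.0, 346.0, 238.0], 0.78)]
shaker_steel top [([148.1, 257.1], 0.95, [0.5127
[... 208 characters left out ...]
)]
shaker_steel side [([174.3, 223.2], 0.96, [0.3963, 0.4385]), ([210.3, 228.7], 0.59, [0.4477, 0.3464]), ([206.8, 210.3], 0.49, [0.5021, 0.4346])] [([204.0, 202.0, 214.0, 229.0], 0.94), ([158.0, 186.0, 183.0, 230.0], 0.57), ([200.0, 183.0, 213.0, 199.0], 0.56)]
shaker_white top [([348.5, 209.5], 0.54, [0.6222, -0.0584])] [([343.0, 191.0, 367.0, 216.0], 0.72)]
shaker_white side [([371.6, 262.0], 0.74, [0.631, -0.0609])] [([362.0, 232.0, 382.0, 267.0], 0.67)]
mill_wood top [([474.9, 248.6], 0.95, [0.5163, -0.3698]), ([383.0, 258.2], 0.19, [0.4973, -0.1389])] [([465.0, 232.0, 498.0, 257.0], 0.87)]
mill_wood side [([454.6, 342.7], 0.69, [0.5244, -0.3639])] [([448.0, 304.0, 474.0, 348.0], 0.76)]
```

View pics/crop_sh2.png

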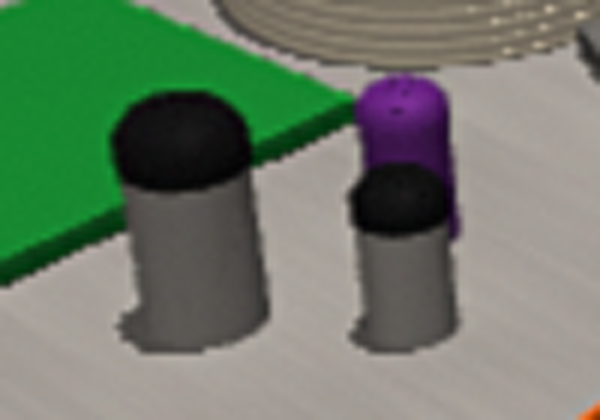

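View pics/crop_sh.png

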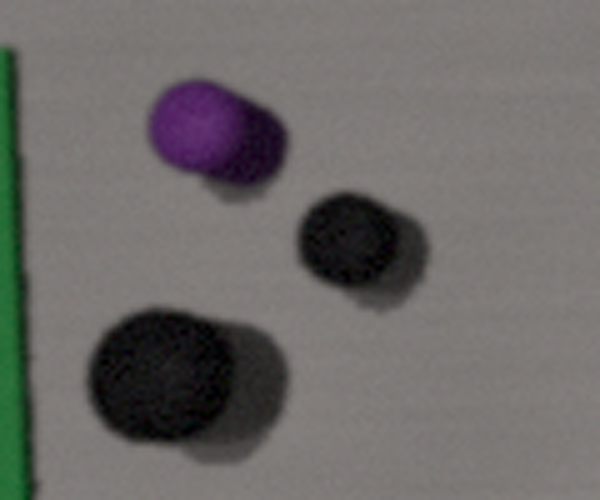

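```bash
cat >> h.py <<'E'
from scipy.optimize import least_squares
def cyl(x,y,segs):
    a=np.linspace(0,2*np.pi,48,endpoint=False)
    return np.vstack([np.c_[x+r*np.cos(a),y+r*np.sin(a),np.full(48,z)] for r,z in segs])
def hullc(f,P):
    h=cv2.convexHull(proj(f,P).astype(np.float32)); m=cv2.moments(h); return np.array([m["m10"],m["m01"]])/m["m00"],m["m00"]
def blob(f,uv,fn,rad=22):
    im=f["pixels"]; b=cv2.GaussianBlur(im,(3,3),0).astype(int)
    hsv=cv2.cvtColor(cv2.GaussianBlur(im,(3,3),0),cv2.COLOR_BGR2HSV).astype(int)
    m=fn(b,hsv).astype(np.uint8)
    k=np.zeros_like(m); cv2.circle(k,(int(uv[0]),int(uv[1])),rad,1,-1); m&=k
    n,L,st,c=cv2.connectedComponentsWithStats(m)
    if n<2: return None
    i=1+np.argmax(st[1:,4]); return c[i],st[i,4]
hue=lambda lo,hi,s=130,v=40: (lambda b,h:((h[...,0]-lo)%180<=(hi-lo)%180)&(h[...,1]>s)&(h[...,2]>v))
dark=lambda t:(lambda b,h:h[...,2]<t)
bright=lambda t:(lambda b,h:(h[...,2]>t)&(h[...,1]<60))
LID=[(.026,.056),(.026,.072)]; CAP=[(.022,.058),(.022,.066),(.016,.074),(.006,.078)]
def locate(f,uv,fn,segs,guess,rad=22):
    r=blob(f,uv,fn,rad)
    if r is None: return None
    c,a=r
    s=least_squares(lambda p:hullc(f,cyl(p[0],p[1],segs))[0]-c,guess)
    return np.round(s.x,4).tolist(),int(a),int(hullc(f,cyl(*s.x,segs))[1])
E
python3 - <<'E'
from h import *
F={n:viewer.grab_frame(n) for n in("top","side")}
t,s=F["top"],F["side"]
h=cv2.cvtColor(t["pixels"],cv2.COLOR_BGR2HSV)
for uv in [(247,202),(409,194),(170,278),(178,284),(486,239),(248,266),(286,255),(363,260),(400,255),(265,261),(373,240)]: print(uv,h[uv[1],uv[0]])
D=[(.032,.004),(.032,.0041)]
red=hue(170,8);gr=hue(45,80)
print("red",locate(t,(247,204),red,LID,(.63,.19)),locate(s,(299,206),red,LID,(.63,.19),14))
print("green",locate(t,(409,196),gr,LID,(.64,-.2)),locate(s,(423,260),gr,LID,(.64,-.2),18))
for T in (30,40,50): print("sh",T,locate(t,(170,278),dark(T),CAP,(.45,.35),15),locate(s,(207,206),dark(T),CAP,(.45,.35),12))
for T in (40,55): print("Oblk",locate(t,(286,255),dark(T),D,(.5,.1),18),locate(s,(291,253),dark(T),D,(.5,.1),18), "Bblk",locate(t,(363,260),dark(T),D,(.5,-.1),18),locate(s,(343,288),dark(T),D,(.5,-.1),20))
for T in (150,180): print("Owht",locate(t,(248,266),bright(T),D,(.5,.2),18),locate(s,(259,244),bright(T),D,(.5,.2),18), "Bwht",locate(t,(400,255),bright(T),D,(.5,-.17),18),locate(s,(377,305),bright(T),D,(.5,-.17),20))
MILL=[(.023,0),(.023,.022),(.022,.068),(.022,.078)]
br=hue(0,14,110,35)
print("mill",locate(t,(482,242),br,MILL,(.52,-.367),22),locate(s,(460,328),br,MILL,(.52,-.367),25))
E
```

```text
(247, 202) [  1 201 150]
(409, 194) [ 67 152 114]
(170, 278) [120   9  28]
(178, 284) [ 0  0 47]
(486, 239) [ 6 44 82]
(248, 266) [110   9 166]
(286, 255) [68 38 27]
(363, 260) [45 18 29]
(400, 255) [107  11 164]
(265, 261) [ 16 193 157]
(373, 240) [109 183 113]
red ([0.625, 0.1881], 398, 416) ([0.6213, 0.1845], 339, 250)
green ([0.642, -0.198], 329, 409) ([0.6383, -0.2013], 441, 370)
sh 30 ([0.4546, 0.361], 251, 316) ([0.4608, 0.3709], 146, 166)
sh 40 ([0.4547, 0.3603], 276, 316) ([0.4615, 0.3711], 160, 166)
sh 50 ([0.4533, 0.3575], 345, 316) ([0.4617, 0.3714], 173, 165)
Oblk ([0.511, 0.1008], 378, 533) ([0.5148, 0.1069], 215, 283) Bblk ([0.4925, -0.0884], 380, 529) ([0.4954, -0.0834], 305, 372)
Oblk ([0.511, 0.1007], 423, 533) ([0.5146, 0.1069], 224, 283) Bblk ([0.4924, -0.0884], 426, 529) ([0.4954, -0.0837], 323, 372)
Owht ([0.4852, 0.1913], 521, 544) ([0.4891, 0.1977], 232, 262) Bwht ([0.5028, -0.1816], 509, 522) ([0.5061, -0.177], 419, 417)
Owht None ([0.4891, 0.1977], 232, 262) Bwht None ([0.5061, -0.177], 419, 417)
mill ([0.5264, -0.3673], 383, 522) ([0.5279, -0.3657], 819, 973)
```

Run:
```python
from h import *
s=arm.get_state(); R=Ro.from_euler("xyz",s["ee_rot"]).as_matrix(); print(R.round(3))
f=viewer.grab_frame("wrist"); print(Ro.from_euler("xyz",f["attitude"]).as_matrix().round(3), f["eye"]-s["eef_pos"])
z=R[:,2]; print("jaw yaw deg",np.degrees(np.arctan2(z[1],z[0])))
t=viewer.grab_frame("top")
for uv in [(197,160),(337,158),(158,155)]: print(at_z(t,uv,0)[:2],at_z(t,uv,.07)[:2])
```

```text
[[-0.     0.93  -0.367]
 [ 0.    -0.367 -0.93 ]
 [-1.    -0.    -0.   ]]
[[-0.367 -0.899 -0.24 ]
 [-0.93   0.355  0.095]
 [-0.     0.259 -0.966]] [ 0.06483905 -0.02615344  0.17576083]
jaw yaw deg -111.53066117071666
[0.75836919 0.32144099] [0.73258033 0.30450385]
[ 0.75822734 -0.03406618] [ 0.73244749 -0.02841355]
[0.77318799 0.4197581 ] [0.74645751 0.39657365]
```

```bash
python3 -m handwheel '{"gripper":[1,1,1,1,1,1,1,1,1,1,1,1],"travel":[[0.03,-0.09,0.08],[0.06,-0.18,0.08],[0.1,-0.27,0.08],[0.13,-0.36,0.08],[0.17,-0.45,0.08],[0.2,-0.54,0.08],[0.24,-0.63,0.08],[0.27,-0.72,0.08],[0.31,-0.81,0.08],[0.344,-0.916,0.08],[0.344,-0.916,0.08],[0.344,-0.916,0.08]],"spin":[0.1,0.2,0.3,0.4,0.478,0.478,0.478,0.478,0.478,0.478,0.478,0.478]}' 20
python3 - <<'E'
from h import *
f=viewer.grab_frame("wrist"); cv2.imwrite("pics/w1.png",f["pixels"]); s=arm.get_state(); print(s["eef_pos"],s["ee_rot"],s["qd"].round(3),f["eye"])
for n in("top","side"):
  g=viewer.grab_frame(n); cv2.imwrite(f"pics/{n}1.png",g["pixels"])
E
```

```text
t: 3.25
eef_pos: [0.4201, 0.1686, 0.2504]
ee_rot: [2.388, 1.57, 0.813]
force: [0.3, 0.3, 0.3]
width: 0.087
[0.41992922 0.16961492 0.2503154 ] [2.51754496 1.57003034 0.94466603] [ 0.034  0.01   0.005  0.001  0.001 -0.003] [0.4896748  0.16749876 0.42621002]
```

View pics/w1.png

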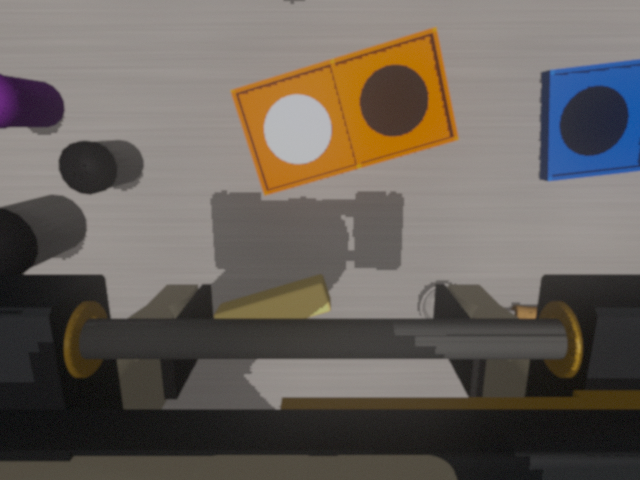

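Run:
```python
from h import *
f=viewer.grab_frame("wrist"); print(f["eye"],f["attitude"],arm.get_state()["eef_pos"])
D=[(.032,.004),(.032,.0041)]
print("Ow",locate(f,(298,129),bright(150),D,(.49,.19),45));print("Ob",locate(f,(394,100),dark(70),D,(.51,.1),45));print("Bb",locate(f,(594,120),dark(60),D,(.49,-.09),40))
print("sh",[locate(f,(88,166),dark(T),CAP,(.455,.36),40) for T in (45,55,65)])
```

```text
[0.48929603 0.16999014 0.4258989 ] [ 2.88037267e+00  8.66957399e-04 -1.57065737e+00] [0.41953779 0.17092787 0.25002775]
Ow ([0.4867, 0.1923], 3666, 3668)
Ob ([0.5061, 0.0741], 3, 3811)
Bb ([0.4934, -0.0882], 3144, 3725)
sh [([0.4568, 0.3653], 1685, 2455), ([0.4571, 0.3647], 2270, 2456), ([0.4571, 0.3642], 2417, 2455)]
```

```bash
python3 -m handwheel '{"gripper":[0.7,0.7,0.7,0.7,0.7,0.7],"travel":[[0.08,0.01,-0.04],[0.16,0.02,-0.08],[0.24,0.034,-0.1],[0.24,0.034,-0.1],[0.24,0.034,-0.1],[0.24,0.034,-0.1]],"spin":[0,0,0,0,0,0]}' 20
python3 - <<'E'
from h import *
f=viewer.grab_frame("wrist"); cv2.imwrite("pics/w2.png",f["pixels"]); s=arm.get_state(); print(s["eef_pos"],s["width"])
D=[(.032,.004),(.032,.0041)]
uv=proj(f,[(.624,.188,.07)])[0]; print(uv)
print("red",locate(f,uv,hue(170,8),LID,(.63,.19),70))
uv=proj(f,[(.511,.101,.004)])[0]; print(uv,"Ob",locate(f,uv,dark(75),D,(.511,.101),60))
E
```

```text
t: 4.05
eef_pos: [0.5391, 0.1876, 0.2001]
ee_rot: [-0.944, 1.571, -2.514]
force: [0.2, -0.0, 1.0]
width: 0.0744
[0.53909568 0.18756225 0.20059178] 0.07448977115583715
[321.63047765 102.63497992]
red ([0.629, 0.19], 4634, 4953)
[418.98325801 238.93038306] Ob ([0.5118, 0.102], 3489, 3880)
```

View pics/w2.png

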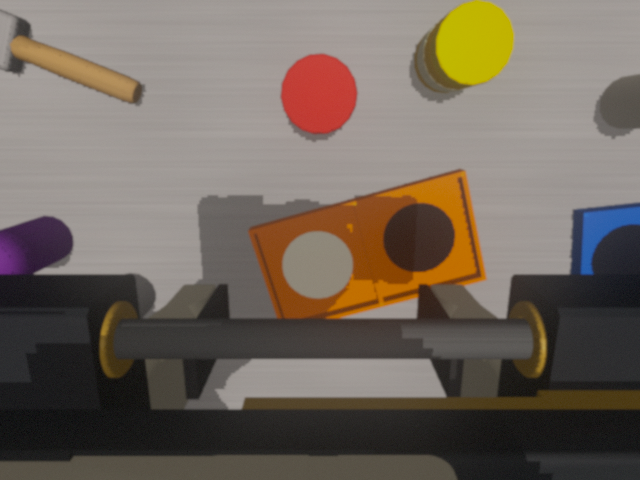

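```bash
python3 -m handwheel '{"gripper":[0.7,0.7,0.7,0.7,0.7,0.7,0.7,0.7,0.7,0.7,0.7,-1,-1,-1,-1,-1,-1],"travel":[[0.09,0.005,0],[0.178,0.005,0],[0.178,0.005,0],[0.178,0.005,-0.07],[0.178,0.005,-0.14],[0.178,0.005,-0.2],[0.178,0.005,-0.26],[0.178,0.005,-0.3],[0.178,0.005,-0.325],[0.178,0.005,-0.325],[0.178,0.005,-0.325],[0.178,0.005,-0.325],[0.178,0.005,-0.325],[0.178,0.005,-0.325],[0.178,0.005,-0.325],[0.178,0.005,-0.325],[0.178,0.005,-0.325]],"spin":[0,0,0,0,0,0,0,0,0,0,0,0,0,0,0,0,0]}' 20
python3 - <<'E'
from h import *
f=viewer.grab_frame("side"); cv2.imwrite("pics/s3.png",cv2.resize(f["pixels"][120:320,200:460],None,fx=3,fy=3)); s=arm.get_state(); print(s["eef_pos"],s["width"])
E
```

```text
t: 5.8
eef_pos: [0.6293, 0.1897, 0.0382]
ee_rot: [1.991, 1.57, 0.42]
force: [-0.4, 1.8, 5.6]
width: 0.0514
[0.62924202 0.18967723 0.03819468] 0.051720086101659304
```

View pics/s3.png

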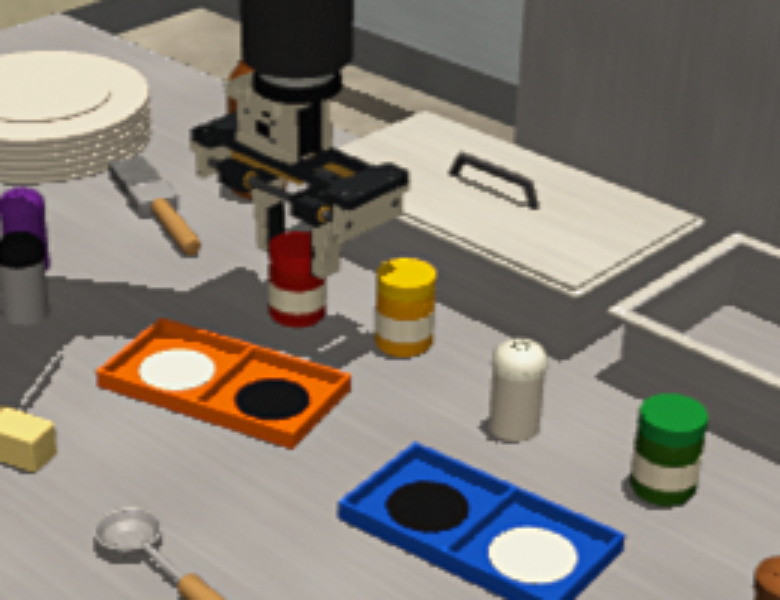

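```bash
python3 -m handwheel '{"gripper":[-1,-1,-1,-1,-1,-1,-1,-1,-1,-1,-1,-1,-1,-1],"travel":[[0,0,0.04],[0,0,0.1],[-0.04,0,0.12],[-0.1,0,0.12],[-0.17,0.003,0.12],[-0.23,0.005,0.12],[-0.282,0.006,0.12],[-0.282,0.006,0.12],[-0.282,0.006,0.08],[-0.282,0.006,0.05],[-0.282,0.006,0.03],[-0.282,0.006,0.018],[-0.282,0.006,0.018],[-0.282,0.006,0.018]],"spin":[0,0,0,0,0,0,0,0,0,0,0,0,0,0]}' 20
python3 - <<'E'
from h import *
for n in ("side","top"):
  f=viewer.grab_frame(n); cv2.imwrite(f"pics/{n}4.png",cv2.resize(f["pixels"][180:300,190:340],None,fx=4,fy=4)); s=arm.get_state(); print(s["eef_pos"],s["width"],s["force"])
E
```

```text
t: 7.25
eef_pos: [0.488, 0.1924, 0.0468]
ee_rot: [1.025, 1.571, -0.546]
force: [-0.3, 0.1, -2.2]
width: 0.0518
[0.4881628  0.19255235 0.04699133] 0.05142858183255393 [-0.12053787 -0.23833121 -1.67549983]
[0.48818414 0.19261675 0.04710989] 0.05121138476571371 [ 0.32748412  0.22101941 -1.61192253]
```

View pics/side4.png

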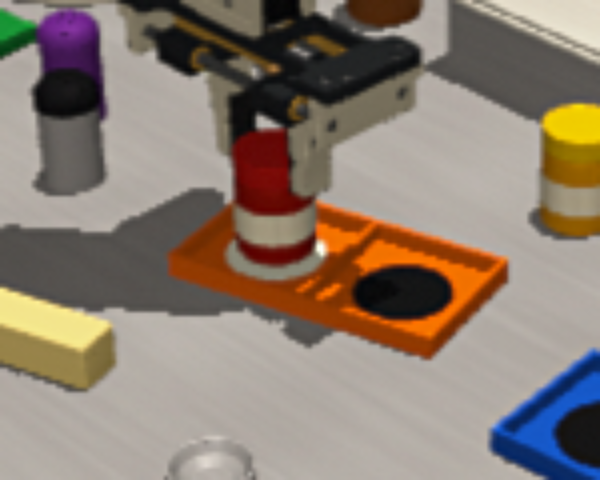

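```bash
python3 -m handwheel '{"gripper":[-1,-1,0.6,0.6,0.6,0.6,0.6,0.6,0.6,0.6,0.6,0.6,0.6,0.6,0.6],"travel":[[0,0,-0.005],[0,0,-0.009],[0,0,-0.009],[0,0,-0.009],[0,0,-0.009],[0,0,0.04],[0,0,0.12],[0,0,0.2],[0,0,0.27],[-0.05,0.04,0.34],[-0.1,0.08,0.34],[-0.134,0.114,0.34],[-0.134,0.114,0.34],[-0.134,0.114,0.34],[-0.134,0.114,0.34]],"spin":[0,0,0,0,0,0,0,0,0,0,0,0,0,0,0]}' 20
python3 - <<'E'
from h import *
f=viewer.grab_frame("wrist"); cv2.imwrite("pics/w5.png",f["pixels"]); s=arm.get_state(); print(s["eef_pos"],s["width"])
LT=[(.026,.060),(.026,.076)]
uv=proj(f,[(.487,.193,.07)])[0]; print(uv)
print("red",locate(f,uv,hue(170,8),LT,(.487,.193),70))
uv=proj(f,[(.456,.364,.06)])[0]; print(uv,"sh",[locate(f,uv,dark(T),CAP,(.456,.364),60) for T in (45,55,65)])
E
```

```text
t: 8.85
eef_pos: [0.421, 0.2491, 0.2165]
ee_rot: [-0.311, 1.57, -1.882]
force: [0.3, -0.7, -0.3]
width: 0.0701
[0.42109703 0.24893159 0.21639827] 0.07027743306157196
[399.11119622 131.01431674]
red ([0.4879, 0.1935], 4126, 4404)
[172.56618124 172.62370388] sh [None, ([0.4447, 0.3491], 10, 2749), ([0.4568, 0.3644], 2432, 2846)]
```

View pics/w5.png

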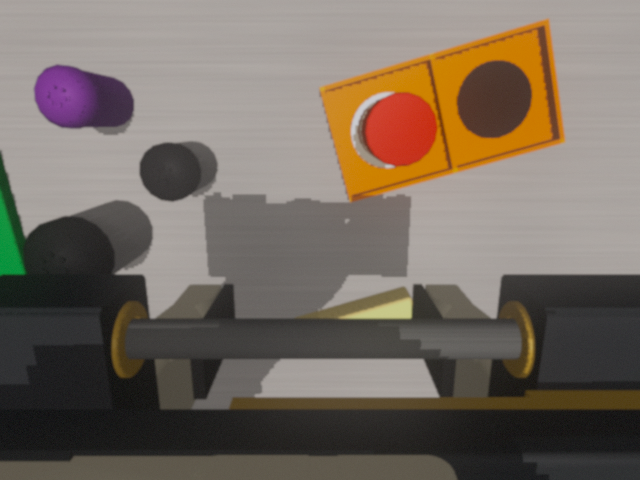

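```bash
python3 -c "
from h import *
print(arm.get_state()['q'].round(2))"
python3 -m handwheel '{"gripper":[0.4,0.4,0.4,0.4,0.4,0.4,0.4,0.4],"travel":[[0,0.05,0],[0.02,0.11,0],[0.04,0.17,0],[0.06,0.21,0],[0.072,0.23,0],[0.072,0.23,0],[0.072,0.23,0],[0.072,0.23,0]],"spin":[-0.18,-0.36,-0.54,-0.72,-0.9,-1,-1,-1]}' 20
python3 -c "
from h import *
s=arm.get_state()
print(s['q'].round(2),s['eef_pos'])"
```

```text
[ 0.94  0.04 -0.38  0.   -1.15  0.63]
t: 9.7
eef_pos: [0.4571, 0.3638, 0.2161]
ee_rot: [0.26, 1.57, -2.095]
force: [-0.6, 1.3, -0.3]
width: 0.0614
[ 1.01  0.21 -0.18  0.   -1.18 -0.22] [0.45710509 0.36376003 0.21613523]
```

```bash
python3 -m handwheel '{"gripper":[0.4,0.4,0.4,0.4,0.4,0.4,0.4,0.4,0.4,0.4,0.4,-1,-1,-1,-1,-1,-1],"travel":[[0,0,0],[0,0,0],[0,0,0],[0,0,0],[0,0,-0.07],[0,0,-0.14],[0,0,-0.21],[0,0,-0.27],[0,0,-0.32],[0,0,-0.348],[0,0,-0.348],[0,0,-0.348],[0,0,-0.348],[0,0,-0.348],[0,0,-0.348],[0,0,-0.348],[0,0,-0.348]],"spin":[-0.18,-0.36,-0.54,-0.667,-0.667,-0.667,-0.667,-0.667,-0.667,-0.667,-0.667,-0.667,-0.667,-0.667,-0.667,-0.667,-0.667]}' 20
python3 - <<'E'
from h import *
f=viewer.grab_frame("side"); cv2.imwrite("pics/s6.png",cv2.resize(f["pixels"][120:300,120:340],None,fx=3,fy=3)); s=arm.get_state(); print(s["eef_pos"],s["width"],s["force"]);z=Ro.from_euler("xyz",s["ee_rot"]).as_matrix()[:,2];print(np.degrees(np.arctan2(z[1],z[0])))
E
```

```text
t: 11.4
eef_pos: [0.4572, 0.365, 0.0438]
ee_rot: [-2.578, 1.569, 0.825]
force: [-1.4, -0.5, 6.7]
width: 0.043
[0.4572161  0.36496156 0.04376058] 0.043155818728987265 [-1.25109972 -0.27573901  7.04174703]
-165.00262731601308
```

View pics/s6.png

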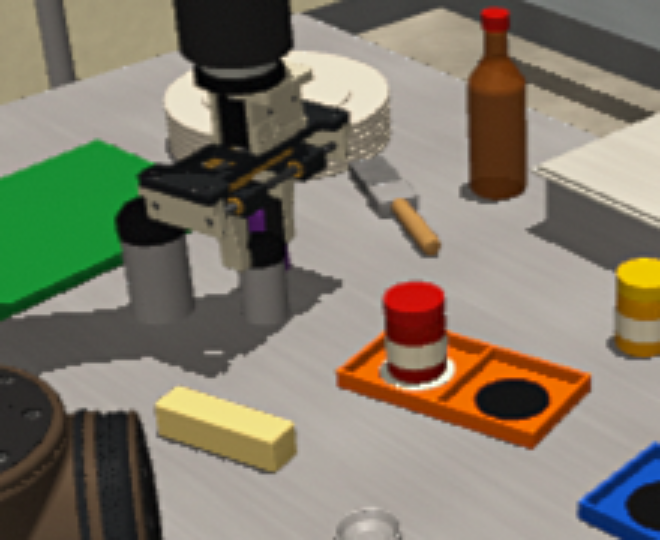

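```bash
python3 -m handwheel '{"gripper":[0.4,0.4,0.4,0.4,0.4,-1,-1,-1,-1,-1],"travel":[[0,0,0],[0,0,0],[0,0,-0.008],[0,0,-0.014],[0,0,-0.014],[0,0,-0.014],[0,0,-0.014],[0,0,-0.014],[0,0,-0.014],[0,0,-0.014]],"spin":[0,0,0,0,0,0,0,0,0,0]}' 20
python3 - <<'E'
from h import *
s=arm.get_state(); print(s["eef_pos"],s["width"],s["force"])
E
```

```text
t: 12.45
eef_pos: [0.4568, 0.3644, 0.0356]
ee_rot: [-2.312, 1.571, 1.091]
force: [-0.4, 0.2, 0.7]
width: 0.0431
[0.45679047 0.36443072 0.03559838] 0.04306352390324576 [-0.40529891  0.18670948  0.70443603]
```

```bash
python3 -m handwheel '{"gripper":[-1,-1,-1,-1,-1,-1,-1,-1,-1,-1,-1,-1,-1,-1,-1,-1,-1,-1,-1,-1],"travel":[[0,0,0.04],[0,0,0.1],[0,0,0.17],[0,0,0.22],[0.02,-0.06,0.22],[0.03,-0.14,0.22],[0.05,-0.22,0.22],[0.06,-0.3,0.22],[0.08,-0.38,0.22],[0.1,-0.46,0.22],[0.11,-0.51,0.22],[0.11,-0.525,0.22],[0.11,-0.525,0.22],[0.11,-0.525,0.16],[0.11,-0.525,0.1],[0.11,-0.525,0.05],[0.11,-0.525,0.025],[0.11,-0.525,0.012],[0.11,-0.525,0.012],[0.11,-0.525,0.012]],"spin":[0,0,0,0,0,0,0,0,0,0,0,0,0,0,0,0,0,0,0,0]}' 20
python3 - <<'E'
from h import *
for n in ("side","top"):
  f=viewer.grab_frame(n); cv2.imwrite(f"pics/{n}7.png",cv2.resize(f["pixels"][180:300,190:340],None,fx=4,fy=4)); s=arm.get_state(); print(s["eef_pos"],s["width"],s["force"])
E
```

```text
t: 14.45
eef_pos: [0.5122, 0.1027, 0.0421]
ee_rot: [-3.012, 1.57, 0.392]
force: [0.4, 0.3, -1.2]
width: 0.0433
[0.51231072 0.10258135 0.04239145] 0.04279579294055579 [-0.23911314  0.37371413 -1.50409832]
[0.5123729  0.10249888 0.042494  ] 0.04328498603530263 [ 0.4152058  -0.03663174 -1.88842527]
```

View pics/side7.png

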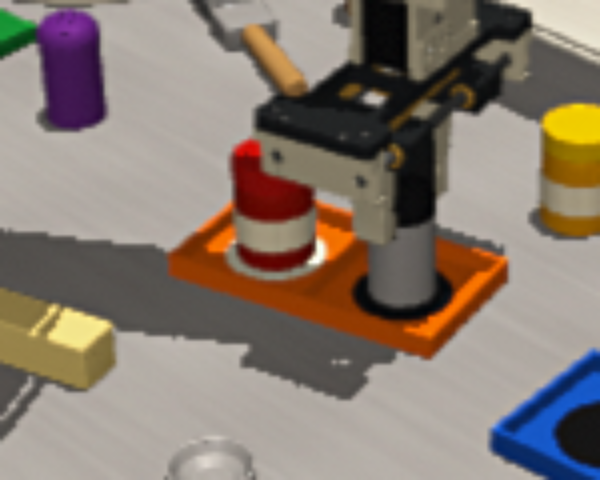

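```bash
python3 -m handwheel '{"gripper":[-1,-1,0.4,0.4,0.4,0.4,0.4,0.4,0.4,0.5,0.6,0.6,0.6,0.6,0.6,0.6,0.6,0.6,0.6,0.6],"travel":[[0,0,-0.003],[0,0,-0.005],[0,0,-0.005],[0,0,-0.005],[0,0,-0.005],[0,0,0.04],[0,0,0.12],[0,0,0.2],[0,0,0.28],[0,0,0.336],[0.01,-0.08,0.336],[0.02,-0.16,0.336],[0.03,-0.24,0.336],[0.04,-0.32,0.336],[0.05,-0.4,0.336],[0.06,-0.48,0.336],[0.07,-0.55,0.336],[0.076,-0.584,0.336],[0.076,-0.584,0.336],[0.076,-0.584,0.336]],"spin":[0,0,0,0,0,0,0,0,0,0,0.15,0.3,0.45,0.6,0.75,0.9,1,1,1,1]}' 20
python3 -m handwheel '{"gripper":[0.7,0.7,0.7,0.7,0.7,0.7],"travel":[[0,0,0],[0,0,0],[0,0,0],[0,0,0],[0,0,0],[0,0,0]],"spin":[0.17,0.34,0.51,0.667,0.667,0.667]}' 20
python3 - <<'E'
from h import *
f=viewer.grab_frame("wrist"); cv2.imwrite("pics/w8.png",f["pixels"]); s=arm.get_state(); print(s["eef_pos"],s["width"],s["q"].round(2))
uv=proj(f,[(.642,-.199,.07)])[0]; print(uv)
print("green",locate(f,uv,hue(45,85,110,50),LID,(.642,-.199),70))
D=[(.032,.004),(.032,.0041)]
for p,fn in (((.5035,-.181),bright(140)),((.493,-.088),dark(70))):
  uv=proj(f,[(*p,.004)])[0]; print(uv,locate(f,uv,fn,D,p,55))
for n in ("top","side"):
  g=viewer.grab_frame(n); cv2.imwrite(f"pics/{n}8.png",cv2.resize(g["pixels"][180:300,190:340],None,fx=4,fy=4))
  print(n,"red",locate(g,proj(g,[(.487,.193,.07)])[0],hue(170,8),[(.026,.06),(.026,.076)],(.487,.193)))
E
```

```text
t: 16.55
eef_pos: [0.5494, -0.1904, 0.2092]
ee_rot: [-1.349, 1.57, 2.838]
force: [0.2, 0.0, -0.7]
width: 0.0704
t: 17.15
eef_pos: [0.5498, -0.1893, 0.2097]
ee_rot: [1.886, 1.571, 0.312]
force: [-0.5, 0.7, 0.4]
width: 0.0743
[ 0.54977527 -0.18948459  0.20969561] 0.07447201239674452 [ 0.    0.21 -0.2  -0.   -1.16  1.56]
[335.59024839  92.35267751]
green ([0.6446, -0.1989], 4282, 4703)
[313.52374723 255.24831564] ([0.5036, -0.1812], 3176, 3569)
[214.15583368 266.28100276] ([0.487, -0.0876], 3804, 3454)
top red ([0.4858, 0.1912], 406, 433)
side red ([0.4803, 0.1861], 386, 292)
```

View pics/w8.png

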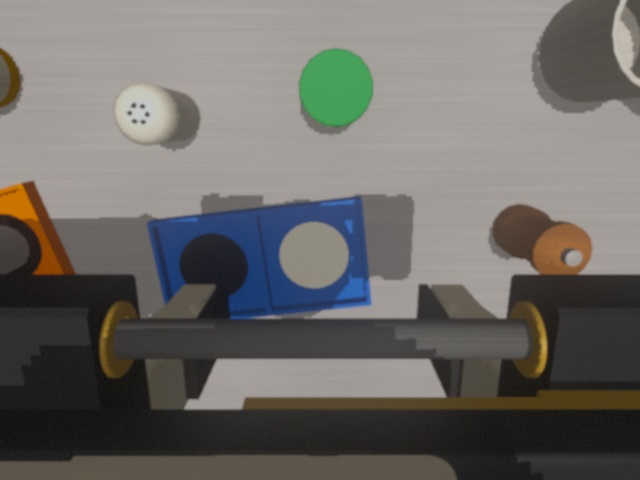

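View pics/side8.png

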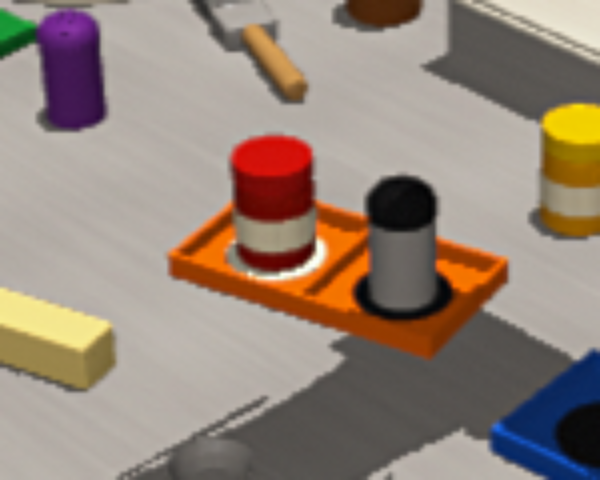

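View pics/top8.png

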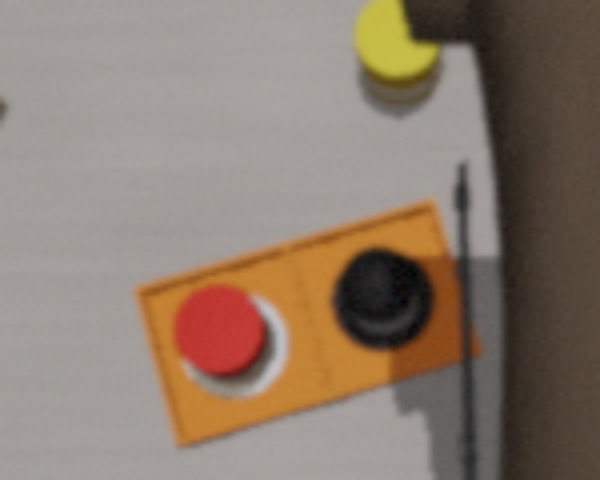

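```bash
python3 -m handwheel '{"gripper":[0.7,0.7,0.7,0.7,0.7,0.7,0.7,0.7,0.7,0.7,0.7,0.7,-1,-1,-1,-1,-1,-1],"travel":[[0.09,-0.01,0],[0.189,-0.017,0],[0.189,-0.017,0],[0.189,-0.017,-0.07],[0.189,-0.017,-0.14],[0.189,-0.017,-0.2],[0.189,-0.017,-0.26],[0.189,-0.017,-0.31],[0.189,-0.017,-0.335],[0.189,-0.017,-0.344],[0.189,-0.017,-0.344],[0.189,-0.017,-0.344],[0.189,-0.017,-0.344],[0.189,-0.017,-0.344],[0.189,-0.017,-0.344],[0.189,-0.017,-0.344],[0.189,-0.017,-0.344],[0.189,-0.017,-0.344]],"spin":[0,0,0,0,0,0,0,0,0,0,0,0,0,0,0,0,0,0]}' 20
python3 - <<'E'
from h import *
f=viewer.grab_frame("side"); cv2.imwrite("pics/s9.png",cv2.resize(f["pixels"][180:360,280:500],None,fx=3,fy=3)); s=arm.get_state(); print(s["eef_pos"],s["width"],s["force"])
E
```

```text
t: 19.1
eef_pos: [0.6445, -0.1986, 0.038]
ee_rot: [1.32, 1.57, -0.251]
force: [-0.4, 1.3, 4.2]
width: 0.0514
[ 0.64451685 -0.19860529  0.03805744] 0.0517889897095969 [-0.64673616  1.4476447   5.26003649]
```

View pics/s9.png

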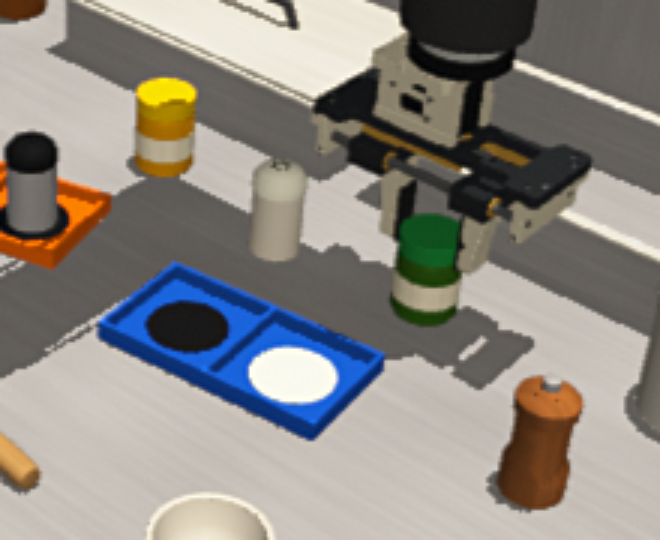

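```bash
python3 -m handwheel '{"gripper":[-1,-1,-1,-1,-1,-1,-1,-1,-1,-1,-1,-1,-1,-1],"travel":[[0,0,0.04],[0,0,0.1],[-0.04,0.005,0.12],[-0.1,0.01,0.12],[-0.17,0.02,0.12],[-0.23,0.03,0.12],[-0.282,0.035,0.12],[-0.282,0.035,0.12],[-0.282,0.035,0.08],[-0.282,0.035,0.05],[-0.282,0.035,0.03],[-0.282,0.035,0.016],[-0.282,0.035,0.01],[-0.282,0.035,0.01]],"spin":[0,0,0,0,0,0,0,0,0,0,0,0,0,0]}' 20
python3 - <<'E'
from h import *
f=viewer.grab_frame("side"); cv2.imwrite("pics/s10.png",cv2.resize(f["pixels"][180:360,280:500],None,fx=3,fy=3)); s=arm.get_state(); print(s["eef_pos"],s["width"],s["force"])
E
```

```text
t: 20.55
eef_pos: [0.5036, -0.1812, 0.0426]
ee_rot: [0.126, 1.571, -1.445]
force: [-0.6, -0.5, -1.8]
width: 0.0517
[ 0.50370453 -0.18117623  0.04277247] 0.051306831434188786 [ 0.9764375   0.41773723 -2.0396512 ]
```

View pics/s10.png

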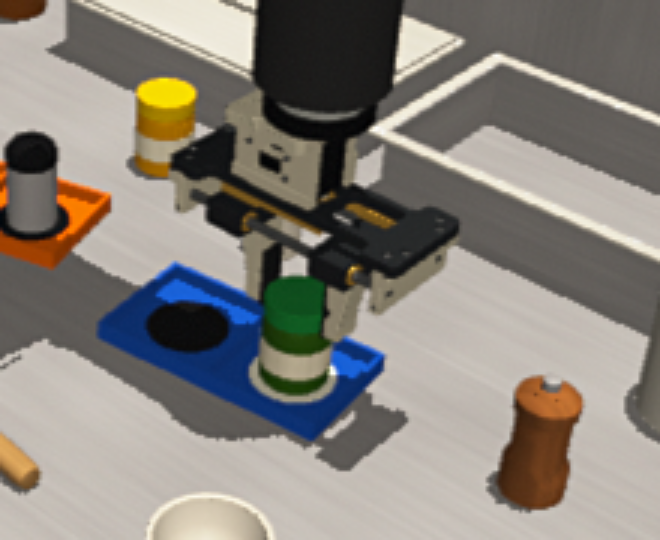

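```bash
python3 -m handwheel '{"gripper":[-1,0.6,0.6,0.6,0.6,0.6,0.6,0.6,0.6,0.6,0.6,0.6,0.6,0.6,0.6,0.6],"travel":[[0,0,-0.001],[0,0,-0.001],[0,0,-0.001],[0,0,-0.001],[0,0,0.04],[0,0,0.12],[0,0,0.2],[0,0,0.28],[0,0,0.35],[-0.05,-0.07,0.38],[-0.09,-0.14,0.38],[-0.12,-0.21,0.38],[-0.147,-0.27,0.38],[-0.147,-0.298,0.38],[-0.147,-0.298,0.38],[-0.147,-0.298,0.38]],"spin":[0,0,0,0,0,0,0,0,0,0,0,0,0,0,0,0]}' 20
python3 - <<'E'
from h import *
f=viewer.grab_frame("wrist"); cv2.imwrite("pics/w11.png",f["pixels"]); s=arm.get_state(); print(s["eef_pos"],s["width"],s["q"].round(2))
print("green",locate(f,proj(f,[(.5036,-.181,.07)])[0],hue(45,85,110,50),[(.026,.06),(.026,.076)],(.503,-.181),70))
MILL=[(.023,0),(.023,.022),(.022,.068),(.022,.078)]
uv=proj(f,[(.527,-.366,.05)])[0]; print(uv)
h=cv2.cvtColor(f["pixels"],cv2.COLOR_BGR2HSV)
print("mill",[locate(f,uv,hue(0,16,sm,30),MILL,(.527,-.366),90) for sm in (80,110,140)])
D=[(.032,.004),(.032,.0041)]
uv=proj(f,[(.493,-.088,.004)])[0]; print(uv,locate(f,uv,dark(65),D,(.493,-.088),60))
print("pred",proj(f,[(.527,-.366,0),(.527,-.366,.095)]))
E
```

```text
t: 22.2
eef_pos: [0.4299, -0.33, 0.2324]
ee_rot: [-2.544, 1.571, 2.168]
force: [-0.1, 0.0, -0.1]
width: 0.0698
[ 0.43001848 -0.32957666  0.23243287] 0.0702369624781675 [-0.29  0.12 -0.25 -0.   -1.2   1.86]
green ([0.5038, -0.1812], 4180, 4445)
[367.75337466  89.74514117]
mill [([0.529, -0.3687], 2791, 3421), ([0.5293, -0.3691], 2535, 3429), ([0.5326, -0.3697], 1305, 3495)]
[ 57.55630641 133.58529714] ([0.493, -0.0868], 3680, 3963)
pred [[362.19162185  94.24403164]
 [374.31423882  84.43807156]]
```

View pics/w11.png

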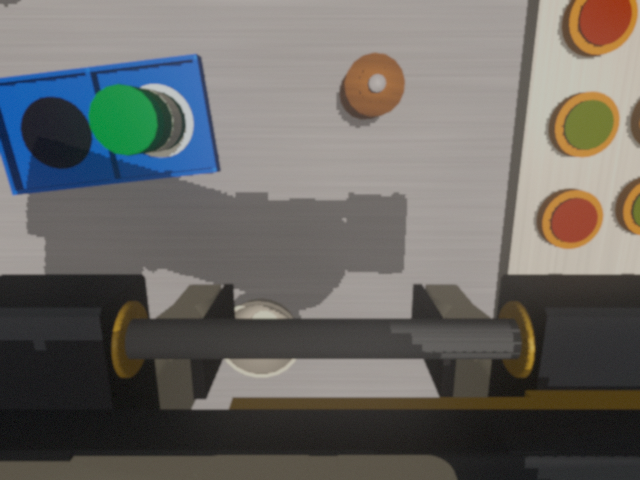

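```bash
python3 -m handwheel '{"gripper":[0.4,0.4,0.4,0.4,0.4,0.4,0.4,0.4,0.4,0.4,0.4,0.4,-1,-1,-1,-1,-1,-1,-1],"travel":[[0.09,-0.04,0],[0.17,-0.07,0],[0.196,-0.075,0],[0.196,-0.075,0],[0.196,-0.075,-0.07],[0.196,-0.075,-0.14],[0.196,-0.075,-0.2],[0.196,-0.075,-0.26],[0.196,-0.075,-0.31],[0.196,-0.075,-0.35],[0.196,-0.075,-0.363],[0.196,-0.075,-0.363],[0.196,-0.075,-0.363],[0.196,-0.075,-0.363],[0.196,-0.075,-0.363],[0.196,-0.075,-0.363],[0.196,-0.075,-0.363],[0.196,-0.075,-0.363],[0.196,-0.075,-0.363]],"spin":[0,0,0,0,0,0,0,0,0,0,0,0,0,0,0,0,0,0,0]}' 20
python3 - <<'E'
from h import *
f=viewer.grab_frame("side"); cv2.imwrite("pics/s12.png",cv2.resize(f["pixels"][220:400,340:560],None,fx=3,fy=3)); s=arm.get_state(); print(s["eef_pos"],s["width"],s["force"])
E
```

```text
t: 24.15
eef_pos: [0.5285, -0.3678, 0.0523]
ee_rot: [1.188, 1.569, -0.383]
force: [0.6, 3.0, 7.1]
width: 0.0431
[ 0.52846368 -0.36782855  0.05230986] 0.04297823438825073 [-0.18265642  2.09444377  6.43024759]
```

View pics/s12.png

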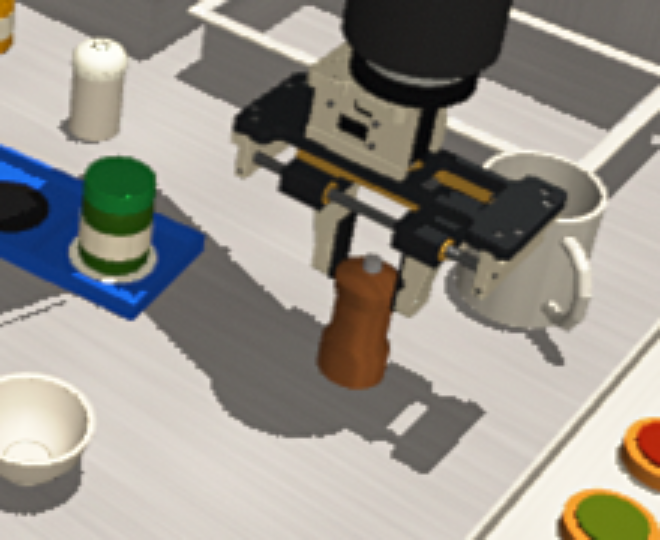

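```bash
python3 -m handwheel '{"gripper":[0.4,0.4,0.4,0.4,0.4,0.4,-1,-1,-1,-1,-1,-1],"travel":[[0,0,0],[0,0,0],[0,0,0.01],[0,0,0.025],[0,0,0.04],[0,0,0.04],[0,0,0.04],[0,0,0.04],[0,0,0.04],[0,0,0.04],[0,0,0.04],[0,0,0.04]],"spin":[0,0,0,0,0,0,0,0,0,0,0,0]}' 20
python3 - <<'E'
from h import *
f=viewer.grab_frame("side"); cv2.imwrite("pics/s13.png",cv2.resize(f["pixels"][220:400,340:560],None,fx=3,fy=3)); s=arm.get_state(); print(s["eef_pos"],s["width"],s["force"])
E
```

```text
t: 25.4
eef_pos: [0.5277, -0.3676, 0.0709]
ee_rot: [-1.982, 1.571, 2.73]
force: [0.1, 0.2, 0.3]
width: 0.0186
[ 0.52772659 -0.36764123  0.07096563] 0.014681817330834736 [-0.26197616  0.35696906 -0.59786165]
```

View pics/s13.png

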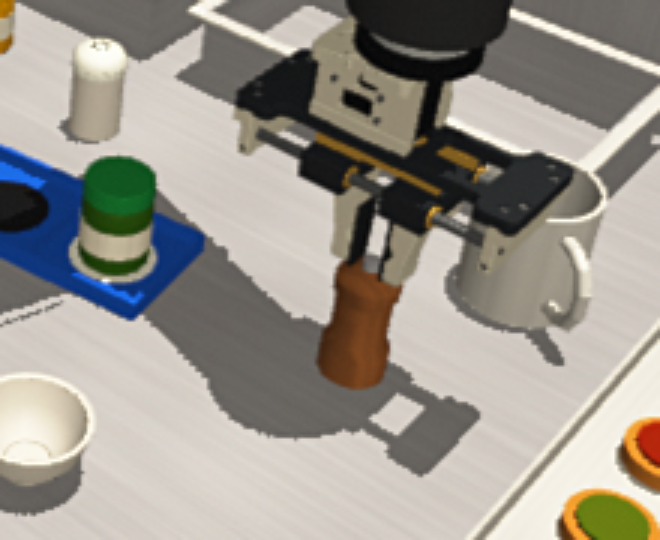

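Run:
```python
from h import *
f=viewer.grab_frame("side")
def atx(uv,x):
    e,d=ray(f,uv); return e+d*(x-e[0])/d[0]
for uv in [(459.3,307.3),(470,314.3),(447.7,311.7),(475,325),(464.3,307.3)]: print(uv,atx(uv,.5277).round(4),atx(uv,.518).round(4))
print("proj mill",proj(f,[(.528,-.3675,0),(.528,-.3675,.095)]))
w=viewer.grab_frame("wrist"); cv2.imwrite("pics/w14.png",w["pixels"]); s=arm.get_state(); print(s["width"],s["eef_pos"]); print(w["eye"])
cv2.imwrite("pics/s14.png",cv2.resize(f["pixels"][270:370,420:520],None,fx=6,fy=6))
```

```text
(459.3, 307.3) [ 0.5277 -0.3571  0.0869] [ 0.518  -0.3615  0.0951]
(470, 314.3) [ 0.5277 -0.3815  0.0835] [ 0.518  -0.3857  0.0917]
(447.7, 311.7) [ 0.5277 -0.3347  0.0626] [ 0.518  -0.3394  0.0711]
(475, 325) [ 0.5277 -0.396   0.0651] [ 0.518  -0.4     0.0736]
(464.3, 307.3) [ 0.5277 -0.3672  0.0927] [ 0.518  -0.3715  0.1008]
proj mill [[457.09533009 342.69239011]
 [464.71862075 306.36728568]]
0.010500100743660817 [ 0.52772438 -0.36756948  0.07099272]
[ 0.5974051  -0.36833905  0.24675647]
```

View pics/s14.png

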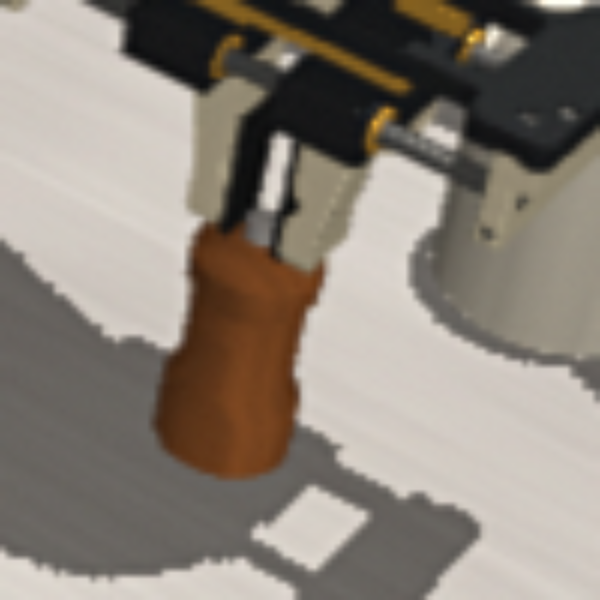

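```bash
python3 -m handwheel '{"gripper":[0.4,0.4,0.4,0.4,0.4,0.4,0.4,0.4,0.4,-1,-1,-1,-1,-1,-1],"travel":[[0,0,0],[0,0,0],[0,0,0],[0,0,0],[0,0,0],[0,0,-0.02],[0,0,-0.04],[0,0,-0.052],[0,0,-0.052],[0,0,-0.052],[0,0,-0.052],[0,0,-0.052],[0,0,-0.052],[0,0,-0.052],[0,0,-0.052]],"spin":[0,0,0,0,0,0,0,0,0,0,0,0,0,0,0]}' 20
python3 - <<'E'
from h import *
f=viewer.grab_frame("side"); cv2.imwrite("pics/s15.png",cv2.resize(f["pixels"][270:370,420:520],None,fx=6,fy=6)); s=arm.get_state(); print(s["eef_pos"],s["width"],s["force"])
E
```

```text
t: 27.05
eef_pos: [0.528, -0.3677, 0.0454]
ee_rot: [1.202, 1.57, -0.37]
force: [0.3, 1.0, 2.1]
width: 0.0431
[ 0.52801797 -0.36768421  0.04542117] 0.04314823888641571 [-0.06224347  1.80656773  1.97493235]
```

View pics/s15.png

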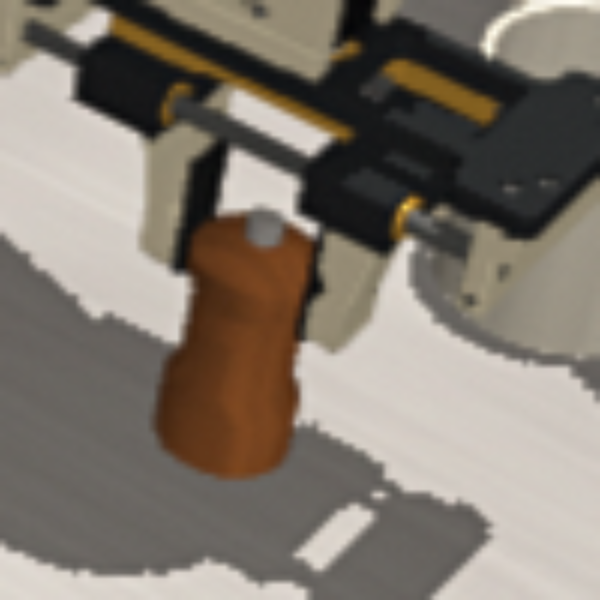

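```bash
python3 -m handwheel '{"gripper":[-1,-1,-1,-1,-1,-1,-1,-1,-1,-1,-1,-1,-1,-1,-1],"travel":[[0,0,0.03],[0,0,0.09],[0,0,0.17],[0,0,0.24],[-0.01,0.07,0.24],[-0.02,0.15,0.24],[-0.03,0.23,0.24],[-0.04,0.31,0.24],[-0.05,0.39,0.24],[-0.06,0.47,0.24],[-0.069,0.53,0.24],[-0.069,0.56,0.24],[-0.069,0.56,0.24],[-0.069,0.56,0.24],[-0.069,0.56,0.24]],"spin":[0,0,0,0,0,0,0,0,0,0,0,0,0,0,0]}' 20
python3 - <<'E'
from h import *
s=arm.get_state(); print(s["eef_pos"],s["width"],s["force"])
for n in ("side","top"):
  f=viewer.grab_frame(n); cv2.imwrite(f"pics/{n}16.png",cv2.resize(f["pixels"][180:330,280:480],None,fx=3.5,fy=3.5))
E
```

```text
t: 28.6
eef_pos: [0.4931, -0.0882, 0.1649]
ee_rot: [-1.368, 1.57, -2.94]
force: [-0.5, 0.8, -1.5]
width: 0.0438
[ 0.49309959 -0.08822077  0.16488667] 0.04375762936905287 [-0.47089744  0.79555802 -1.5189301 ]
```

View pics/side16.png

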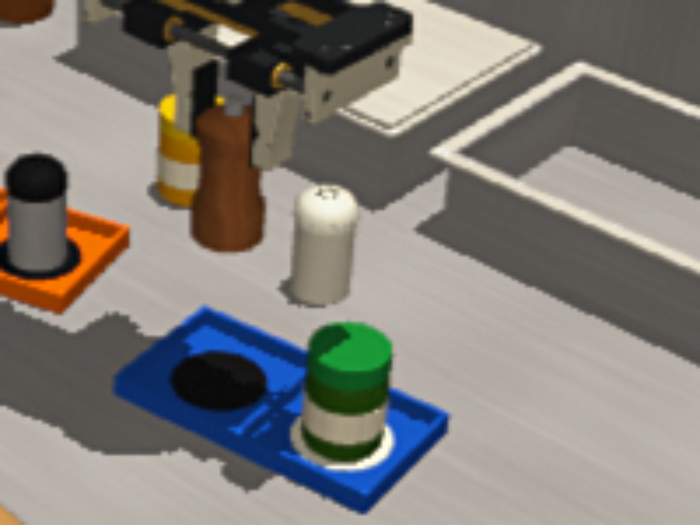

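```bash
python3 -m handwheel '{"gripper":[-1,-1,-1,-1,-1,-1,-1,-1,-1],"travel":[[0,0,-0.06],[0,0,-0.12],[0,0,-0.17],[0,0,-0.2],[0,0,-0.22],[0,0,-0.227],[0,0,-0.229],[0,0,-0.229],[0,0,-0.229]],"spin":[0,0,0,0,0,0,0,0,0]}' 20
python3 - <<'E'
from h import *
s=arm.get_state(); print(s["eef_pos"],s["width"],s["force"])
f=viewer.grab_frame("side"); cv2.imwrite("pics/s17.png",cv2.resize(f["pixels"][180:330,280:480],None,fx=3.5,fy=3.5))
E
```

```text
t: 29.6
eef_pos: [0.4938, -0.0876, 0.0514]
ee_rot: [1.72, 1.569, 0.149]
force: [-0.4, -0.2, -2.5]
width: 0.0433
[ 0.49384354 -0.08757854  0.05136023] 0.043291530926478784 [-0.4058242  -0.23980721 -2.54773529]
```

View pics/s17.png

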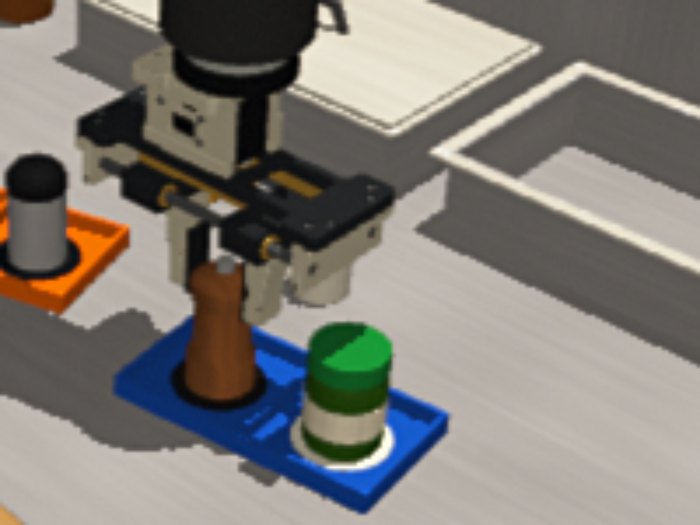

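```bash
python3 -m handwheel '{"gripper":[-1,-1,0.4,0.4,0.4,0.4,0.4,0.4,0.4,0.4,0.4,0.4,0.4,0.4,0.4,0.4],"travel":[[0,0,-0.002],[0,0,-0.003],[0,0,-0.003],[0,0,-0.003],[0,0,-0.003],[0,0,-0.003],[0,0,0.05],[0,0,0.12],[0,0,0.2],[0,0,0.28],[0,0,0.36],[-0.07,0,0.4],[-0.14,0,0.4],[-0.15,0,0.4],[-0.15,0,0.4],[-0.15,0,0.4]],"spin":[0,0,0,0,0,0,0,0,0,0,0,0,0,0,0,0]}' 20
python3 - <<'E'
from h import *
w=viewer.grab_frame("wrist"); cv2.imwrite("pics/w18.png",w["pixels"]); s=arm.get_state(); print(s["eef_pos"],s["width"])
uv=proj(w,[(.4933,-.0878,.099),(.4933,-.0878,.004)]); print(uv)
for n in ("side","top"):
  f=viewer.grab_frame(n); cv2.imwrite(f"pics/{n}18.png",cv2.resize(f["pixels"][170:330,220:480],None,fx=3,fy=3))
E
```

```text
t: 31.25
eef_pos: [0.4188, -0.0876, 0.2506]
ee_rot: [1.347, 1.57, -0.224]
force: [0.9, 0.1, -0.8]
width: 0.0611
[ 0.41891752 -0.08758228  0.25034085] 0.061625948663401556
[[322.3898358  119.11779914]
 [322.53347877 120.68020879]]
```

View pics/w18.png

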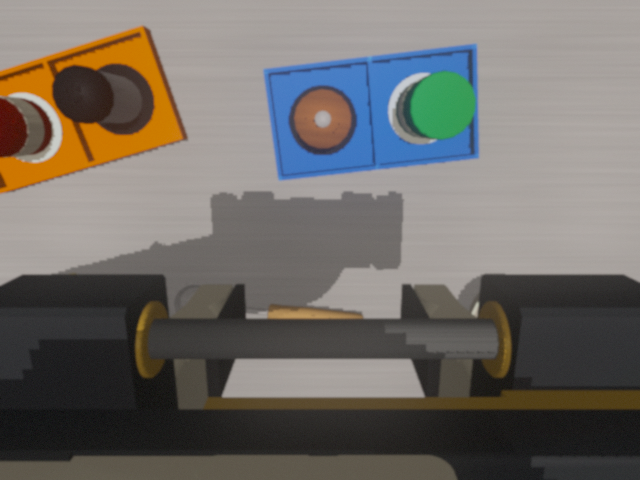

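View pics/side18.png

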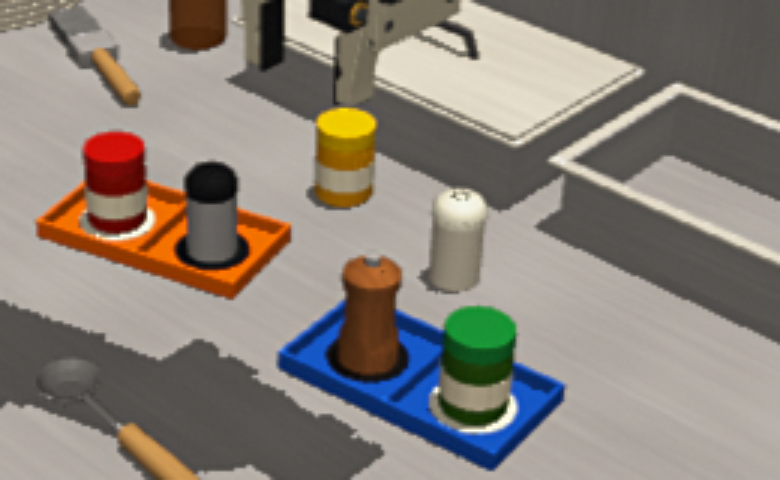

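View pics/top18.png

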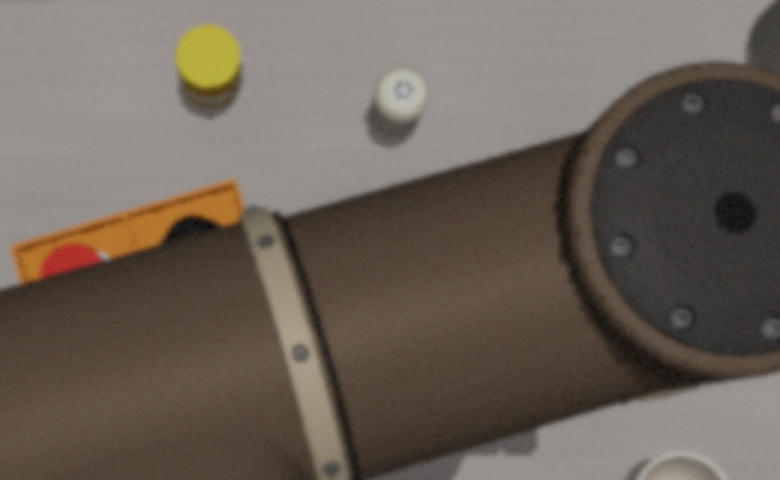

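The wrist view shows the mill's knob at (322,119), where I predicted it. The black disc shows as an even ring around the mill. In the side view, all four things stand upright on their discs.

```bash
python3 -c "
from station import arm
print(arm.job_done(), arm.get_state()['t'])"
```

```text
the job is handed in; nothing more can be done
the job is handed in; nothing more can be done
```

I made up both trays in the order asked and handed the job in just after t = 31 s, with the gripper clear of everything. The orange tray has the red jar on white and the small black-capped steel shaker on black. The blue tray has the green jar on white and the pepper mill on black. I left alone the purple and the larger grey shakers, the yellow jar and the white shaker.

**Last checks:**
- **Jars:** by the wrist camera, red and green are within about 1 mm of their disc centres.
- **Mill:** its knob showed at the predicted pixel, (322,119).
- **Steel shaker:** I judged it by eye only; its black disc shows evenly round it.
- **Upright:** all four stand upright in the last side picture.

**What disagreed or failed:**
- **Side camera:** it disagreed with the top and wrist cameras by about 4–7 mm at table height, so I went by the wrist and top.
- **Fingertips:** in the pictures they stood about 15 mm above the reported TCP, not 19 mm below it. The jars and the shaker were therefore probably held nearer their lids and cap than I intended.
- **Mill grasp:** the first grasp held the head instead of the waist. I then tried higher and the fingers closed onto the small knob. I reopened, regripped the head lower down and placed the mill from there.

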